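Clamp the knee housing, hold its cover over the screw holes

TASK

First press the stand's sprung clamp lever down until its detent holds it by itself, and take the hand off it. Then pick up the rectangular cover plate by its grip block and hold it level, hovering about 15 mm above the top of the knee housing, with its four screw holes straight over the housing's four threaded holes (either way round), without ever letting the plate touch the stand or housing. Finish holding it there, still, so that I can start the screws: do not put it down or let go, keep the lever latched, and leave the round blank cover, the screwdriver and the bottle where they are.

Things in the scene. Friction and masses are not known exactly. Their poses are not given: they have to be found in the camera images.
- stand: Fixed stand (place and yaw vary): steel base 200 x 190 x 15 mm with an aluminium knee housing 110 (x) x 80 (y) mm, flat top 85 mm above the bench. Origin: on the bench under the housing's middle; z up; x along the 110 mm side towards its round tube socket. The clamp lever runs parallel to x along the +y side: pivot at x +90, y +85, z 50 mm, arm pointing to -x.
- clamp_lever (a joint): Lever angle in rad: 0 = raised 0.6 rad (34 degrees) above level, kept there by its spring; 0.6 = level, on its stop. Pressing the paddle needs about 2 N at first, 7 N near 0.3; past about 0.5 a sprung ball detent snaps over it, pulls it to 0.6 and holds it. Let go earlier, it springs up again.
- lever_pad (a point): Centre of the top face of the black paddle (50 x 36 x 12 mm) at the lever's free end, 135 mm along the arm from the pivot and 6 mm above its axis. It swings in an arc: raised it is 131 mm above the bench, latched 56 mm and then at stand x -45, y +85 mm (27 mm farther to -x than raised).
- cover: Loose rectangular aluminium plate 110 (x) x 80 (y) x 6 mm, about 0.3 kg, flat on the bench. Origin: centre of its underside; z up. In its middle stands the grip block, 46 mm long along x, 30 mm thick along y, its top 40 mm above the plate's underside. Four 9 mm through holes at x +-44, y +-29 mm.
- hole0 (a point): Cover's screw hole at its x -44, y -29 mm, on the underside.
- hole2 (a point): Cover's screw hole at its x +44, y +29 mm (diagonally across from hole0), on the underside.
- thread0 (a point): Mouth of the housing's threaded hole (6 mm) at stand x -44, y -29 mm, 85 mm above the bench. The housing has four, at x +-44, y +-29 mm: the same rectangle as the cover's holes.
- thread2 (a point): Mouth of the housing's threaded hole at stand x +44, y +29 mm, diagonally across from thread0.
- blank: Bystander: loose round aluminium blanking cover, 90 mm across, 6 mm thick, without holes, with a round 34 mm knob to 36 mm height. Origin: centre of its underside. It and the cover plate may have swapped places.
- screwdriver: Bystander: screwdriver with black handle, lying on the bench beyond the stand. Origin: on the bench under its middle.
- oil: Bystander: white plastic bottle 44 mm across, 110 mm high, standing beyond the work. Origin: centre of its underside.
There are look-alikes about, which are no part of the job. What is shaped like the cover but blue is not meant.

How it is judged:
On the way, in this order (a step that is already met when the one before it is completed fails the run):
1. the lever is latched by its detent with the hand off it (value of joint clamp_lever above 0.54 rad and contact force between each of the arm, the fingers and stand below 0.1 N), for 0.2 s.
2. the cover plate is lifted off the bench (height (world z) of cover above 0.03 m and contact force between cover and the fingers above 1 N), for 0.2 s.
At the end, for the whole second after the job is handed in: The cover is held still by the fingers and by nothing else, level within 5 degrees, its underside 5 to 30 mm above the housing top, each checked hole within 5 mm horizontally of its threaded hole (either way round); the lever is still latched (above 0.54 rad) (((horizontal distance between hole0 and thread0 below 0.005 m and horizontal distance between hole2 and thread2 below 0.005 m) or (horizontal distance between hole0 and thread2 below 0.005 m and horizontal distance between hole2 and thread0 below 0.005 m)) and z of cover in the frame of stand between 0.09 and 0.115 m and angle between cover's own z axis and vertical below 0.09 rad and linear speed of cover below 0.01 m/s and angular speed of cover below 0.08 rad/s and contact force between cover and the fingers above 1 N and contact force between cover and stand below 0.1 N and contact force between cover and blank below 0.1 N and value of joint clamp_lever above 0.54 rad); the arm keeps its last pose, push and grip.
It fails at once if the cover plate touches the stand, the housing or the lever (over 1 N) (contact force between cover and stand above 1 N).
It fails at once if the round blank cover is moved by more than 20 mm (distance of blank from where it was at the start of the episode above 0.02 m).
It fails at once if the screwdriver is moved by more than 20 mm (distance of screwdriver from where it was at the start of the episode above 0.02 m).
It fails at once if the bottle is moved by more than 20 mm (distance of oil from where it was at the start of the episode above 0.02 m).
It also fails if it takes over 59 s, if anything falls off the work surface, if the arm or the gripper's body presses on something with over 40 N, if the wrist force passes 120 N, or if a joint passes its speed limit or range.

ROBOT

A 7-joint arm with a two-finger parallel gripper is mounted at the origin on the work surface. World frame = base frame: x ahead of the robot, y to its left, z up, the work surface at z = 0. Lengths are in m, angles in rad, forces in N, time in s.
With the tool pointing down it reaches from about 0.425 to 0.875 m from the base axis. Payload 4.7 kg.
Tool frame: the origin (TCP) lies at the centre of the arm's flange, where the gripper is bolted on; the fingertips stand 173 mm ahead of it and the grasp point (between the pads) lies 155 mm ahead of it; z points along the fingers, y is the line along which they close (so a half turn about z gives the same grasp; the last joint's range is limited). The gripper opens to 85 mm and grips with 20 to 120 N. Pads are 22 mm wide; open, the fingers measure 114 mm over their backs; the gripper's body (76 mm by 85 mm) begins 54 mm behind the grasp point. The pads swing forward as they close: fully open they stand 13 mm farther back than shut.
Start: joints at [-1.291, 0.321, -0.07, 1.45, 0.023, 1.371, -0.057], TCP at [0.171, 0.627, 0.405] pointing down, gripper open.
Joint ranges: [-2.86, 2.86], [-0.3, 2.09], [-1.38, 1.24], [0.06, 2.45], [-1.56, 4.7], [0.09, 2.05], [-2.69, 2.69]. Speed limits (rad/s): [2.57, 2.57, 3.14, 3.14, 3.14, 3.14, 3.14].

INTERFACE

Orientations are given as a unit quaternion [x, y, z, w].
In Python, from station import get_obs, get_image, get_calibration, close_job gives the robot as it stands.
- The arm moves only by the tool carry_out, never from a script. Its argument "targets" is a list of rows, each a list of 7 numbers: the shift along the tool's x, y, z in units of 25 mm (1.0 is 25 mm), then the turn, a rotation vector about the tool's x, y, z in degrees, then the finger opening in mm, from 0 to 85.4. In form: [[tx, ty, tz, ax, ay, az, gripper], ...]. A call has exactly 8 rows; each row shifts and turns the commanded pose from where the row before left it, along the tool's axes as they then stand; what a row does not reach is not made up. A row lasts 1/10 s, in which the tool goes at most 50 mm and 8.59 degrees, less where a joint would pass 70% of its speed; a pose out of reach is approached as far as the arm can. A call is refused whole if a number of a shift passes 1 or a number of a turn 8.59, either way. A call with a gripper value outside its range is refused whole. The fingers move at their own pace and stop on an object; the grip force is fixed at half the most. Time passes only in rows, so rows that do not move let the fingers close, or fill a call up. It gives the time, the measured TCP pose, the force, the opening and the grip force at its end, in the units of the state.
- get_obs(): the state, without advancing time (a new reading comes with each control period).
- get_image(name): name is "side" or "top"; returns the picture (480x640x3 uint8, blue, green, red); there is no depth.
- get_calibration(name): a dict with "mtx" (3x3 intrinsics, pixels), "dist_coeffs" ([k1, k2, p1, p2, k3] as OpenCV has them; the pictures are not rectified), "rvec" (rotation vector, rad) and "tvec" (3), from world to camera coordinates, as OpenCV has them. Camera axes: x right, y down, z forward; pixel columns grow to the right and rows downward; lengths in m; the calibration is good to about 2 mm. A picture is of the moment at which its call begins. get_calibration takes no time and is no camera call.
- close_job(): hands the job in; it is judged then, once.
The state is a dict: "time": time; "joint_pos": joint angles; "qd": joint speeds; "tau": joint torques, N m; "eef_pos": TCP position; "eef_rot": TCP orientation; "contact_force": force on the tool from outside, world axes, zero at the start; "ft_torque": the same for the moment, N m; "opening": finger opening in m; "grip_force": force on a finger pad.
Only numpy, scipy, OpenCV 4.12 (cv2) and the standard library are available. Lean on these libraries where they do the work, as an engineer would, in place of code of your own. Each camera call takes 0.05 s, during which the arm holds its last target. There are 200 camera calls.

## Working session

There is one attempt and no reset: what is moved stays moved. The work goes in short steps, Python scripts to look and compute and a tool call to move; the robot and the scene stay as the last step left them, time stands still between calls to the robot, and variables do not carry over. Pictures are saved under pics/ and viewed, at most 10 in all, crops included, and the job is handed in when it is done.

Besides the shell and the picture viewer there is one more tool, called as a command line: name --pt "numbers of a row" for each row, then --argument value for the rest. carry_out: Moves the arm, as the interface text tells. Its arguments: {"type":"object","properties":{"targets":{"type":"array","items":{"type":"array","items":{"type":"number"}}}},"required":["targets"]}

```bash
mkdir -p pics; ls; python3 - <<'E'
from station import *
import cv2
for n in("side","top"):
    im=get_image(n); cv2.imwrite(f"pics/{n}0.png",im); c=get_calibration(n); print(n,{k:[round(float(x),4) for x in __import__('numpy').ravel(v)] for k,v in c.items()})
print(get_obs())
E
```

```text
pics
side {'mtx': [538.0289, 0.0, 323.0313, 0.0, 538.0289, 241.1703, 0.0, 0.0, 1.0], 'dist_coeffs': [-0.0771, 0.0, 0.0, 0.0, 0.0], 'rvec': [2.3185, -0.8961, 0.3375], 'tvec': [-0.4129, 0.3265, 0.9646]}
top {'mtx': [580.1613, 0.0, 327.0973, 0.0, 580.1613, 238.0491, 0.0, 0.0, 1.0], 'dist_coeffs': [-0.1239, 0.0, 0.0, 0.0, 0.0], 'rvec': [2.025, -2.2102, 0.2233], 'tvec': [0.0084, 0.5594, 1.0409]}
{'time': 0.1, 'joint_pos': array([-1.29090597,  0.32170257, -0.0701048 ,  1.45155452,  0.02259728,
        1.3707829 , -0.05688862]), 'qd': array([-0.00032118, -0.00222946,  0.00099462, -0.00260248,  0.00043869,
        0.00106511,  0.00013617]), 'tau': array([ 3.58811267e-04, -4.94879365e+01, -3.83713022e-01, -3.15210593e+01,
        1.31516531e-02,  7.33201043e-03,  1.56357380e-06]), 'eef_pos': array([0.17070615, 0.62698905, 0.40376209]), 'eef_rot': array([ 1.32475662e-01,  9.91185911e-01, -8.27309169e-04, -6.81620269e-05]), 'contact_force': array([-0.0754529 , -0.16227771, -0.13352459]), 'ft_torque': array([-0.03855368, -0.03488409, -0.02076479]), 'grip_force': 0.0, 'opening': 0.0856224323048937}
```

View pics/side0.png

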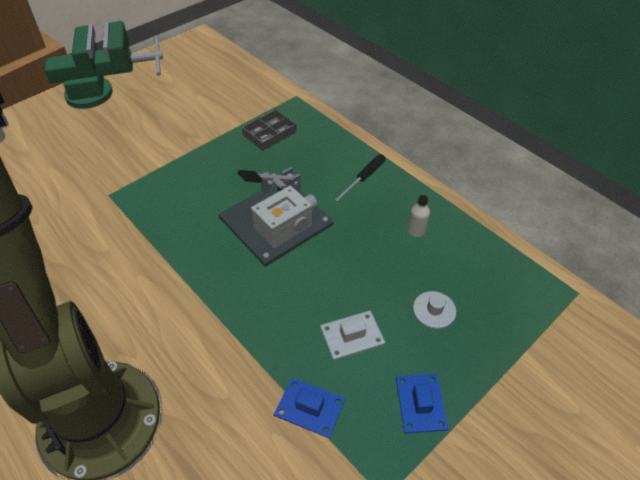

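View pics/top0.png

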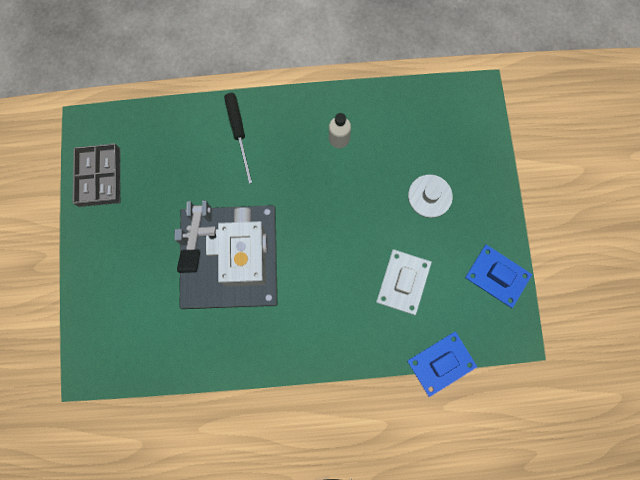

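The side view shows the stand at about (280,215), the white rectangular plate at (352,334), the round blank at (435,309), and blue look-alikes at (310,405) and (423,402). The top view shows the housing at (240,252), the black paddle at (188,261), the white plate at (405,281), the blank at (430,196), and the blue plates at (442,364) and (498,275). The plate to use is the white rectangular one with four holes. I'll confirm it in an enlarged crop.

```bash
cat > h.py <<'E'
import numpy as np, cv2
from station import *
from scipy.spatial.transform import Rotation as R
C={n:get_calibration(n) for n in("side","top")}
def ray(n,p):
    c=C[n];A=cv2.Rodrigues(np.array(c["rvec"],float))[0];t=np.ravel(c["tvec"])
    u=cv2.undistortPoints(np.array([[p]],float),np.array(c["mtx"]),np.array(c["dist_coeffs"]))[0,0]
    return -A.T@t, A.T@np.array([u[0],u[1],1])
def plane(n,p,z):
    o,d=ray(n,p);return o+d*(z-o[2])/d[2]
def tri(ps,pt):
    o1,d1=ray("side",ps);o2,d2=ray("top",pt)
    k=np.linalg.lstsq(np.c_[d1,-d2],o2-o1,rcond=None)[0]
    a,b=o1+k[0]*d1,o2+k[1]*d2
    return (a+b)/2,np.linalg.norm(a-b)
def proj(n,P):
    c=C[n];return cv2.projectPoints(np.array(P,float).reshape(-1,1,3),np.array(c["rvec"],float),np.array(c["tvec"],float),np.array(c["mtx"]),np.array(c["dist_coeffs"]))[0][:,0]
E
python3 - <<'E'
from h import *
s=cv2.imread("pics/side0.png");t=cv2.imread("pics/top0.png")
def crop(im,x,y,w,h):return cv2.resize(im[y:y+h,x:x+w],(400,300),interpolation=cv2.INTER_CUBIC)
o=np.vstack([np.hstack([crop(t,355,240,100,75),crop(s,302,298,100,75)]),np.hstack([crop(t,170,200,120,90),crop(s,235,160,100,75)])])
cv2.imwrite("pics/c1.png",o)
# dark holes in white plates
for n,im,(x,y,w,h) in(("top",t,(365,240,75,80)),("side",s,(312,305,80,60)),("top",t,(210,215,58,72)),("side",s,(245,180,70,45))):
    g=cv2.cvtColor(im,cv2.COLOR_BGR2GRAY)[y:y+h,x:x+w].astype(np.uint8)
    big=cv2.morphologyEx(g,cv2.MORPH_BLACKHAT,cv2.getStructuringElement(cv2.MORPH_ELLIPSE,(7,7)))
    k,l,st,ce=cv2.connectedComponentsWithStats((big>35).astype(np.uint8))
    r=[]
    for i in range(1,k):
        if 3<=st[i,4]<=60:
            ys,xs=np.where(l==i);wt=big[ys,xs].astype(float)
            r.append((round(x+(xs*wt).sum()/wt.sum(),2),round(y+(ys*wt).sum()/wt.sum(),2),int(st[i,4])))
    print(n,r)
E
```

```text
top [(np.float64(396.24), np.float64(255.83), 21), (np.float64(424.21), np.float64(264.9), 22), (np.float64(383.06), np.float64(298.11), 21), (np.float64(411.52), np.float64(307.4), 25)]
side [(np.float64(366.95), np.float64(316.01), 11), (np.float64(341.59), np.float64(331.26), 33), (np.float64(326.57), np.float64(327.99), 12), (np.float64(364.35), np.float64(330.29), 6), (np.float64(377.81), np.float64(339.51), 15), (np.float64(336.48), np.float64(352.33), 14)]
top [(np.float64(232.26), np.float64(220.78), 4), (np.float64(213.98), np.float64(232.81), 42), (np.float64(254.47), np.float64(226.52), 11), (np.float64(223.33), np.float64(227.98), 10), (np.float64(262.03), np.float64(242.41), 23), (np.float64(266.51), np.float64(242.06), 31), (np.float64(216.54), np.float64(254.96), 7), (np.float64(254.85), np.float64(273.36), 8), (np.float64(223.08), np.float64(275.14), 8)]
side [(np.float64(252.58), np.float64(180.32), 22), (np.float64(281.64), np.float64(187.63), 17), (np.float64(289.06), np.float64(190.0), 3), (np.float64(304.69), np.float64(204.34), 3), (np.float64(257.24), np.float64(207.63), 5), (np.float64(296.81), np.float64(216.09), 11), (np.float64(272.95), np.float64(223.2), 4)]
```

View pics/c1.png

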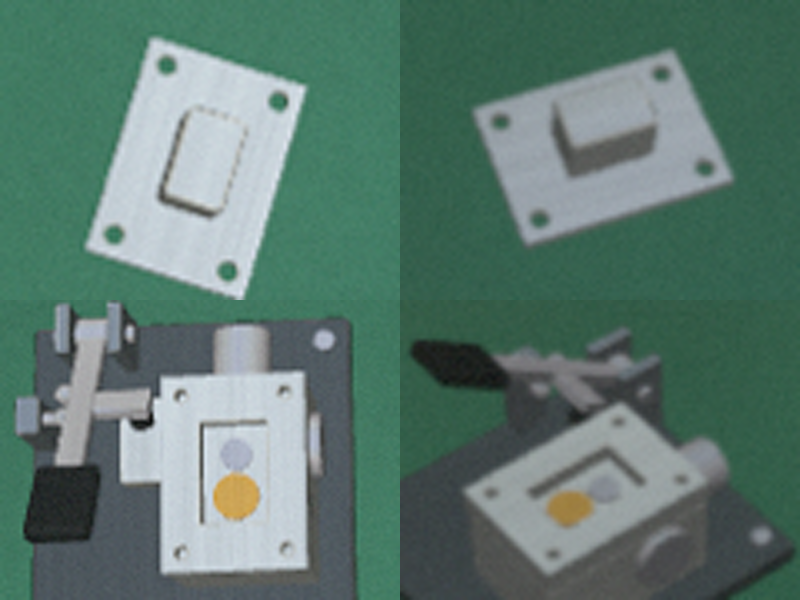

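The crop confirms the white rectangular plate with four holes and a rectangular block as the cover. The blue plates and the round blank are ruled out. The housing threads and the raised black paddle are also clear.

```bash
python3 - <<'E'
from h import *
# order: (+x,+y),(+x,-y),(-x,-y),(-x,+y)
L=np.array([[44,29],[44,-29],[-44,-29],[-44,29]])/1000
def fit(Q):
    m=Q.mean(0);q=Q[:,:2]-m[:2]
    a=np.arctan2((L[:,0]*q[:,1]-L[:,1]*q[:,0]).sum(),(L*q).sum())
    Rm=np.array([[np.cos(a),-np.sin(a)],[np.sin(a),np.cos(a)]])
    return m.round(4),np.degrees(a).round(2),(np.linalg.norm(q-L@Rm.T,axis=1)*1000).round(1)
for nm,T,S,z in(("stand",[(223.33,227.98),(254.47,226.52),(254.85,273.36),(223.08,275.14)],[(289.06,190),(304.69,204.34),(272.95,223.2),(257.24,207.63)],.085),
 ("cover",[(396.24,255.83),(424.21,264.9),(411.52,307.4),(383.06,298.11)],[(366.95,316.01),(377.81,339.51),(336.48,352.33),(326.57,327.99)],.006)):
    r=[tri(s,t) for s,t in zip(S,T)]
    print(nm,"z",[round(float(x[0][2]),4) for x in r],"gap",[round(float(x[1]),4) for x in r])
    print(" tri",fit(np.array([x[0] for x in r])))
    for n,P in(("top",T),("side",S)):print(n,fit(np.array([plane(n,p,z) for p in P])))
# paddle
t=cv2.imread("pics/top0.png");s=cv2.imread("pics/side0.png");c={}
for n,im,(x,y,w,h) in(("top",t,(170,240,35,35)),("side",s,(230,163,35,25))):
    m=(im[y:y+h,x:x+w].max(2)<32).astype(np.uint8);k,l,st,ce=cv2.connectedComponentsWithStats(m);i=1+st[1:,4].argmax();c[n]=ce[i]+[x,y];print(n,c[n],st[i])
p=tri(c["side"],c["top"]);print("paddle",p)
# block top corners from crop
print("block", tri((302+(605-400)/4-.4,298+103/4-.4),(355+(204)/4-.4,240+160/4-.4)))
E
```

```text
stand z [0.082, 0.0823, 0.0809, 0.0824] gap [0.0024, 0.0015, 0.0017, 0.0026]
 tri (array([0.5444, 0.1235, 0.0819]), np.float64(-2.95), array([0.2, 0.2, 0.6, 0.6]))
top (array([0.5429, 0.1236, 0.085 ]), np.float64(-2.85), array([0.4, 0.4, 0.7, 0.7]))
side (array([0.5436, 0.1208, 0.085 ]), np.float64(-2.95), array([0.3, 0.3, 0.4, 0.4]))
cover z [0.0045, 0.0045, 0.0051, 0.0049] gap [0.0018, 0.0018, 0.0016, 0.0014]
 tri (array([ 0.4698, -0.184 ,  0.0047]), np.float64(-23.28), array([0.1, 0.1, 0.1, 0.1]))
top (array([ 0.4689, -0.1833,  0.006 ]), np.float64(-23.24), array([0.1, 0.2, 0.1, 0.1]))
side (array([ 0.47  , -0.1848,  0.006 ]), np.float64(-23.36), array([0.1, 0.1, 0.1, 0.2]))
top [179. 271.] [ 8 31  3  1  3]
side [251.86 177.76] [15 11 16  8 50]
paddle (array([0.52337772, 0.22201988, 0.10944175]), np.float64(0.030845048188603733))
block (array([ 0.46910051, -0.18255732,  0.04407432]), np.float64(0.0033883919526740205))
```

carry_out --pt "0 0 0 0 0 -6.1 0" --pt "0 0 0 0 0 -6.2 0" --pt "-0.94 -1 0 0 0 0 0" --pt "-0.94 -1 0 0 0 0 0" --pt "-0.94 -1 0 0 0 0 0" --pt "-0.94 -1 0 0 0 0 0" --pt "-0.94 -1 0 0 0 0 0" --pt "-0.94 -1 0 0 0 0 0"

```text
time: 0.9
eef_pos: [0.3046, 0.4688, 0.4043]
eef_rot: [0.026, 1.0, -0.0, -0.0]
contact_force: [1.1, 0.4, 0.2]
opening: -0.0001
grip_force: 0.0
```

```bash
cat >> h.py <<'E'
def go(P,yaw):
    "remaining motion to TCP P with tool x at yaw deg, pointing down: shift after the turn, units of 25 mm"
    o=get_obs();r=R.from_quat(o["eef_rot"])
    a=np.radians(yaw);X=np.array([np.cos(a),np.sin(a),0]);Z=np.array([0,0,-1.]);G=R.from_matrix(np.c_[X,np.cross(Z,X),Z])
    rv=(r.inv()*G).as_rotvec(degrees=True)
    d=np.array(P)-o["eef_pos"]
    print("t",o["time"],"pos",o["eef_pos"].round(4),"turn",rv.round(2),"shift(after turn)",(G.inv().apply(d)/.025).round(2),"shift(now)",(r.inv().apply(d)/.025).round(2),"F",o["contact_force"].round(1),"open",round(o["opening"],4),"grip",o["grip_force"])
E
python3 - <<'E'
from h import *
print(tri((249.1,175.4),(188.3,260.3)))
go((.527,.208,.348),177.1)
E
```

```text
(array([0.52549053, 0.20804454, 0.12780917]), np.float64(0.001267787084817454))
t 0.9 pos [0.3046 0.4688 0.4043] turn [-0.03 -0.02 -0.03] shift(after turn) [-9.41 -9.97  2.25] shift(now) [-9.42 -9.96  2.25] F [1.1 0.4 0.2] open -0.0001 grip 0.0
```

carry_out --pt "-0.94 -1 0 0 0 0 0" --pt "-0.94 -1 0 0 0 0 0" --pt "-0.94 -1 0 0 0 0 0" --pt "-0.94 -1 0 0 0 0 0" --pt "-0.94 -1 0 0 0 0 0" --pt "-0.94 -1 0 0 0 0 0" --pt "-0.94 -1 0 0 0 0 0" --pt "-0.94 -1 0 0 0 0 0"

```text
time: 1.7
eef_pos: [0.482, 0.2596, 0.4044]
eef_rot: [0.026, 1.0, -0.0, -0.0]
contact_force: [0.1, 0.0, 0.4]
opening: 0.0001
grip_force: 0.0
```

carry_out --pt "-0.94 -1 0 0 0 0 0" --pt "-0.94 -0.96 0.25 0 0 0 0" --pt "0 0 1 0 0 0 0" --pt "0 0 1 0 0 0 0" --pt "0 0 0 0 0 0 0" --pt "0 0 0 0 0 0 0" --pt "0 0 0 0 0 0 0" --pt "0 0 0 0 0 0 0"

```text
time: 2.5
eef_pos: [0.5262, 0.2099, 0.35]
eef_rot: [0.025, 1.0, 0.001, 0.001]
contact_force: [-0.1, 0.4, 0.2]
opening: 0.0001
grip_force: 0.0
```

```bash
python3 - <<'E'
from h import *
go((.503,.2097,.227),177.1)
E
```

```text
t 2.5 pos [0.5262 0.2099 0.35  ] turn [ 0.08  0.13 -0.  ] shift(after turn) [ 0.93 -0.05  4.92] shift(now) [ 0.94 -0.06  4.92] F [-0.1  0.4  0.2] open 0.0001 grip 0.0
```

carry_out --pt "0 0 0.8 0 0 0 0" --pt "0 0 0.8 0 0 0 0" --pt "0.1 0 0.3 0 0 0 0" --pt "0.1 0 0.3 0 0 0 0" --pt "0.1 0 0.3 0 0 0 0" --pt "0.1 0 0.3 0 0 0 0" --pt "0.1 0 0.3 0 0 0 0" --pt "0.1 0 0.3 0 0 0 0"

```text
time: 3.3
eef_pos: [0.5109, 0.2104, 0.2642]
eef_rot: [0.026, 1.0, 0.0, 0.0]
contact_force: [-2.3, -0.5, 9.9]
opening: -0.0001
grip_force: 4.1
```

```bash
python3 - <<'E'
from h import *
go((.503,.2097,.229),177.1)
E
```

```text
t 3.3 pos [0.5109 0.2104 0.2642] turn [ 0.04  0.03 -0.02] shift(after turn) [ 0.31 -0.04  1.41] shift(now) [ 0.31 -0.04  1.41] F [-2.3 -0.5  9.9] open -0.0001 grip 4.110480509698391
```

carry_out --pt "0.1 0 0.3 0 0 0 0" --pt "0.1 0 0.3 0 0 0 0" --pt "0.1 0 0.3 0 0 0 0" --pt "0 0 0.3 0 0 0 0" --pt "0 0 0.2 0 0 0 0" --pt "0 0 0 0 0 0 0" --pt "0 0 0 0 0 0 0" --pt "0 0 0 0 0 0 0"

```text
time: 4.1
eef_pos: [0.5028, 0.2106, 0.2287]
eef_rot: [0.025, 1.0, -0.0, -0.001]
contact_force: [-4.5, -1.2, 8.5]
opening: 0.0
grip_force: 4.4
```

```bash
python3 - <<'E'
from h import *
go((.503,.2097,.229),177.1)
E
```

```text
t 4.1 pos [0.5028 0.2106 0.2287] turn [-0.04 -0.15 -0.02] shift(after turn) [-0.01 -0.04 -0.01] shift(now) [-0.01 -0.04 -0.01] F [-4.5 -1.2  8.5] open 0.0 grip 4.395921039395034
```

carry_out --pt "0 0 0.1 0 0 0 0" --pt "0 0 0.1 0 0 0 0" --pt "0 0 0 0 0 0 0" --pt "0 0 0 0 0 0 0" --pt "0 0 0 0 0 0 0" --pt "0 0 0 0 0 0 0" --pt "0 0 0 0 0 0 0" --pt "0 0 0 0 0 0 0"

```text
time: 4.9
eef_pos: [0.503, 0.2106, 0.2272]
eef_rot: [0.026, 1.0, 0.0, -0.002]
contact_force: [-13.7, -6.0, 32.5]
opening: -0.0003
grip_force: 16.1
```

Force rose sharply to 32 N, so the lever is on its stop. I'll lift off now.

carry_out --pt "0 0 -0.3 0 0 0 0" --pt "0 0 -0.6 0 0 0 0" --pt "0 0 -1 0 0 0 0" --pt "0 0 -1 0 0 0 0" --pt "0 0 -1 0 0 0 0" --pt "0 0 -1 0 0 0 0" --pt "0 0 -1 0 0 0 0" --pt "0 0 -1 0 0 0 0"

```text
time: 5.7
eef_pos: [0.5033, 0.2106, 0.3969]
eef_rot: [0.026, 1.0, -0.0, -0.0]
contact_force: [0.8, 0.3, -0.3]
opening: -0.0002
grip_force: 0.0
```

carry_out --pt "0 -1 0 0 0 6.8 85" --pt "0 -1 0 0 0 6.8 85" --pt "0 -1 0 0 0 6.8 85" --pt "0 -1 0 0 0 0 85" --pt "0 -1 0 0 0 0 85" --pt "0 -1 0 0 0 0 85" --pt "0 -1 0 0 0 0 85" --pt "0 -1 0 0 0 0 85"

```text
time: 6.5
eef_pos: [0.4407, 0.0213, 0.3959]
eef_rot: [0.202, 0.979, -0.0, -0.0]
contact_force: [-0.2, -0.2, 0.3]
opening: 0.085
grip_force: 0.0
```

```bash
python3 - <<'E'
from h import *
s=get_image("side");t=get_image("top")
cv2.imwrite("pics/l1.png",np.hstack([cv2.resize(t[190:310,150:310],(400,300)),cv2.resize(s[130:265,200:380],(400,300))]))
go((.4695,-.184,.25),156.7)
E
```

```text
t 6.6 pos [0.4404 0.019  0.3961] turn [-0.01 -0.02 -0.31] shift(after turn) [-4.28 -7.    5.84] shift(now) [-4.32 -6.97  5.84] F [ 0.3 -0.8  0.8] open 0.0851 grip 0.0
```

View pics/l1.png

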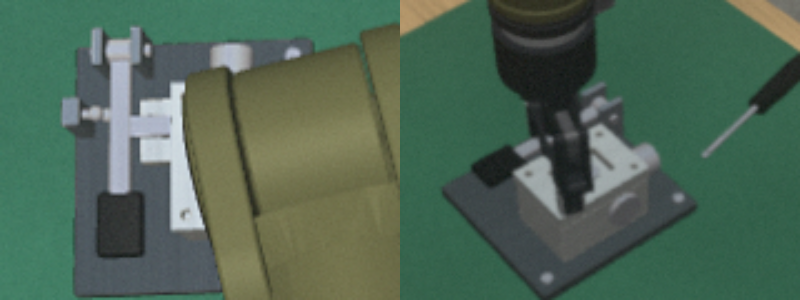

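The lever stays level and latched: the paddle is at the lower left of both crops, aligned with the arm. Next I'll move over the cover.

carry_out --pt "-0.61 -1 0.5 0 0 -0.3 85" --pt "-0.61 -1 0.5 0 0 0 85" --pt "-0.61 -1 0.7 0 0 0 85" --pt "-0.61 -1 0.8 0 0 0 85" --pt "-0.61 -1 0.8 0 0 0 85" --pt "-0.61 -1 0.8 0 0 0 85" --pt "-0.61 -1 0.8 0 0 0 85" --pt "0 0 0.9 0 0 0 85"

```text
time: 7.4
eef_pos: [0.4715, -0.1842, 0.2508]
eef_rot: [0.202, 0.979, -0.001, 0.001]
contact_force: [0.6, 0.4, -0.4]
opening: 0.0852
grip_force: 0.0
```

```bash
python3 - <<'E'
from h import *
s=get_image("side");t=get_image("top")
cv2.imwrite("pics/g1.png",np.hstack([cv2.resize(t[220:340,330:490],(400,300)),cv2.resize(s[245:380,260:440],(400,300))]))
go((.4695,-.184,.185),156.7)
E
```

```text
t 7.5 pos [ 0.4699 -0.1802  0.2482] turn [-0.13 -0.33  0.2 ] shift(after turn) [-0.04 -0.15  2.53] shift(now) [-0.06 -0.14  2.53] F [-0.5  1.  -0.1] open 0.0853 grip 0.0
```

View pics/g1.png

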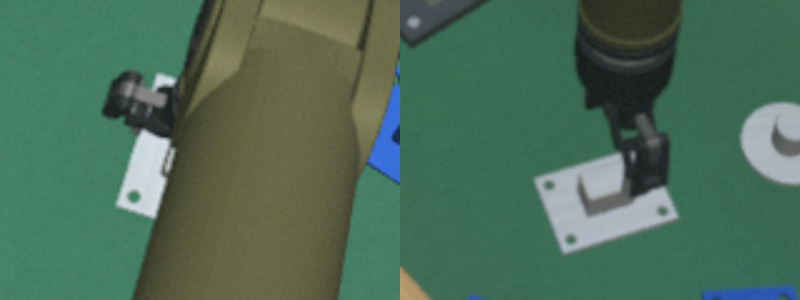

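The fingers are straddling above the block in both crops, still about 75 mm up, and the arm is settling. I'll go part way down and let it settle.

carry_out --pt "0 0 0.4 0 0 0 85" --pt "0 0 0.4 0 0 0 85" --pt "0 0 0.3 0 0 0 85" --pt "0 0 0 0 0 0 85" --pt "0 0 0 0 0 0 85" --pt "0 0 0 0 0 0 85" --pt "0 0 0 0 0 0 85" --pt "0 0 0 0 0 0 85"

```text
time: 8.3
eef_pos: [0.4711, -0.1806, 0.2238]
eef_rot: [0.2, 0.98, 0.0, 0.0]
contact_force: [0.1, 0.5, 0.1]
opening: 0.0852
grip_force: 0.0
```

```bash
python3 - <<'E'
from h import *
s=get_image("side");t=get_image("top")
cv2.imwrite("pics/g2.png",np.hstack([cv2.resize(t[220:340,330:490],(400,300)),cv2.resize(s[275:380,280:420],(400,300))]))
go((.4695,-.184,.185),156.7)
E
```

```text
t 8.4 pos [ 0.471  -0.1806  0.2236] turn [0.02 0.02 0.27] shift(after turn) [ 0.   -0.15  1.55] shift(now) [ 0.   -0.15  1.55] F [-1.3  1.1  0.2] open 0.0852 grip 0.0
```

View pics/g2.png

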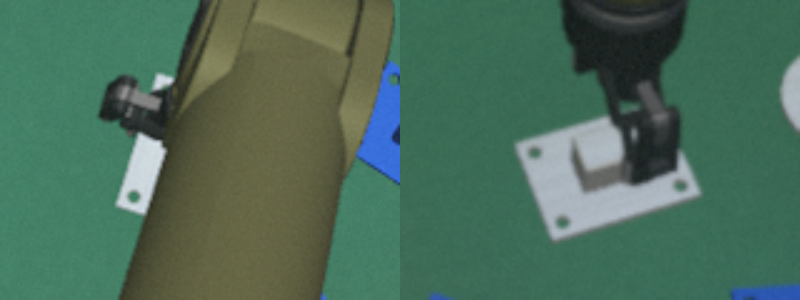

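```bash
python3 - <<'E'
from h import *
o=get_obs();r=R.from_quat(o["eef_rot"])
for y in(-.057,-.043,.043,.057):
    P=o["eef_pos"]+r.apply([0,y,.16]);p=proj("side",P)[0];q=proj("top",P)[0]
    print(y,P.round(3),"side crop",((p-[280,275])*400/140+[400,0]).round(),"top crop",((q-[330,220])*2.5).round())
B=[.4695,-.184,.04];print(((proj("side",B)[0]-[280,275])*400/140+[400,0]).round())
E
```

```text
-0.057 [ 0.449 -0.233  0.064] side crop [639. 191.] top crop [264. 165.]
-0.043 [ 0.454 -0.22   0.064] side crop [631. 173.] top crop [246. 159.]
0.043 [ 0.488 -0.141  0.064] side crop [585.  70.] top crop [135. 124.]
0.057 [ 0.493 -0.128  0.064] side crop [577.  54.] top crop [117. 118.]
[607. 143.]
```

carry_out --pt "0 -0.15 0.35 0 0 0.27 85" --pt "0 0 0.4 0 0 0 85" --pt "0 0 0.4 0 0 0 85" --pt "0 0 0.4 0 0 0 85" --pt "0 0 0 0 0 0 85" --pt "0 0 0 0 0 0 85" --pt "0 0 0 0 0 0 45" --pt "0 0 0 0 0 0 40"

```text
time: 9.2
eef_pos: [0.4698, -0.1841, 0.1851]
eef_rot: [0.202, 0.979, 0.0, 0.0]
contact_force: [-0.8, 0.1, 0.4]
opening: 0.0585
grip_force: 0.0
```

```bash
python3 - <<'E'
from h import *
s=get_image("side");t=get_image("top")
cv2.imwrite("pics/g3.png",np.hstack([cv2.resize(t[220:340,330:490],(400,300)),cv2.resize(s[275:380,280:420],(400,300))]))
go((.4695,-.184,.185),156.7)
E
```

```text
t 9.3 pos [ 0.4697 -0.184   0.1851] turn [0.02 0.05 0.01] shift(after turn) [ 0.01 -0.    0.  ] shift(now) [ 0.01 -0.    0.  ] F [0.  0.6 0.7] open 0.0434 grip 0.0
```

View pics/g3.png

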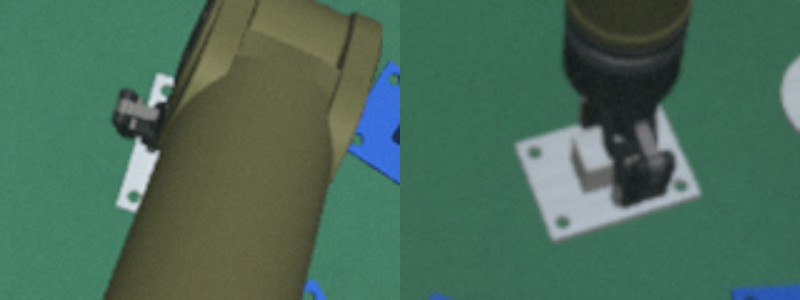

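```bash
python3 - <<'E'
from h import *
o=get_obs();r=R.from_quat(o["eef_rot"])
f=lambda P:((proj("side",P)[0]-[280,275])*400/140+[400,0]).round().astype(int).tolist()
for z in(.168,.12):
  for y in(-.0217,-.036):
    for x in(-.011,.011): print(z,y,x,f(o["eef_pos"]+r.apply([x,y,z])))
E
```

```text
0.168 -0.0217 -0.011 [632, 181]
0.168 -0.0217 0.011 [602, 190]
0.168 -0.036 -0.011 [640, 198]
0.168 -0.036 0.011 [610, 207]
0.12 -0.0217 -0.011 [637, 145]
0.12 -0.0217 0.011 [606, 155]
0.12 -0.036 -0.011 [645, 163]
0.12 -0.036 0.011 [614, 173]
```

The fingers straddle the block with tips just above the plate, and the pad edges match the projection to within a few mm. Closing and lifting gently.

carry_out --pt "0 0 0 0 0 0 15" --pt "0 0 0 0 0 0 10" --pt "0 0 0 0 0 0 10" --pt "0 0 0 0 0 0 10" --pt "0 0 0 0 0 0 10" --pt "0 0 0 0 0 0 10" --pt "0 0 0 0 0 0 10" --pt "0 0 0 0 0 0 10"

```text
time: 10.1
eef_pos: [0.4699, -0.1839, 0.1852]
eef_rot: [0.202, 0.979, 0.0, 0.001]
contact_force: [0.2, 0.9, 5.2]
opening: 0.0292
grip_force: 61.1
```

carry_out --pt "0 0 -0.2 0 0 0 10" --pt "0 0 -0.4 0 0 0 10" --pt "0 0 -0.7 0 0 0 10" --pt "0 0 -0.7 0 0 0 10" --pt "0 0 -0.7 0 0 0 10" --pt "0 0 -0.7 0 0 0 10" --pt "0 0 -0.7 0 0 0 10" --pt "0 0 -0.7 0 0 0 10"

```text
time: 10.9
eef_pos: [0.4688, -0.1842, 0.3054]
eef_rot: [0.202, 0.979, -0.0, -0.0]
contact_force: [0.1, 0.4, -3.5]
opening: 0.0289
grip_force: 60.1
```

carry_out --pt "0 0 -0.7 0 0 0 10" --pt "0 0 -0.6 0 0 0 10" --pt "0 0 -0.3 0 0 0 10" --pt "0 0 0 0 0 0 10" --pt "0 0 0 0 0 0 10" --pt "0 0 0 0 0 0 10" --pt "0 0 0 0 0 0 10" --pt "0 0 0 0 0 0 10"

```text
time: 11.7
eef_pos: [0.4693, -0.184, 0.3442]
eef_rot: [0.202, 0.979, -0.0, -0.001]
contact_force: [-0.1, 1.2, -4.1]
opening: 0.0288
grip_force: 60.1
```

```bash
python3 - <<'E'
from h import *
s=get_image("side");cv2.imwrite("pics/s_lift.png",s);t=get_image("top");cv2.imwrite("pics/t_lift.png",t)
cv2.imwrite("pics/g4.png",np.hstack([cv2.resize(t[220:340,330:490],(400,300)),cv2.resize(s[210:360,280:480],(400,300))]))
go((.5435,.1225,.315),177.1)
E
```

```text
t 11.8 pos [ 0.4694 -0.184   0.3444] turn [-1.000e-02 -3.000e-02 -2.041e+01] shift(after turn) [-2.34 12.39  1.18] shift(now) [ 2.13 12.43  1.18] F [ 0.7  0.4 -3.7] open 0.029 grip 60.0639009475708
```

View pics/g4.png

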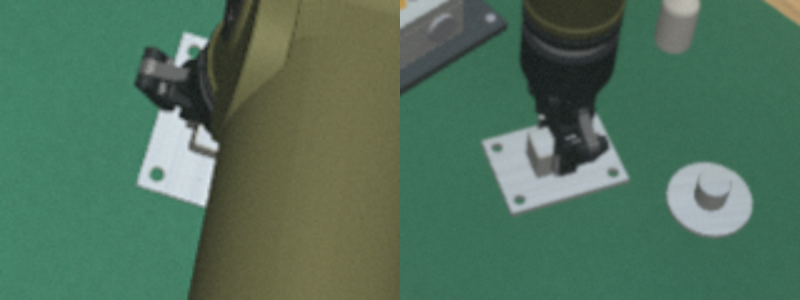

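The plate is lifted, roughly level, with the block gripped. In the crop, holes show at (497,148), (519,200) and (613,173) in the side view and (192,50) and (157,174) in the top view. Measuring the plate in the hand.

```bash
cat >> h.py <<'E'
def ref(n,im,p,w=6):
    x,y=int(round(p[0]))-w,int(round(p[1]))-w
    g=cv2.cvtColor(im,cv2.COLOR_BGR2GRAY)
    b=cv2.morphologyEx(g,cv2.MORPH_BLACKHAT,cv2.getStructuringElement(cv2.MORPH_ELLIPSE,(9,9)))[y:y+2*w+1,x:x+2*w+1]
    k,l,st,ce=cv2.connectedComponentsWithStats((b>30).astype(np.uint8))
    if k<2:return None
    i=1+np.argmin(np.linalg.norm(ce[1:]-w,axis=1));ys,xs=np.where(l==i);wt=b[ys,xs].astype(float)
    return np.array([x+(xs*wt).sum()/wt.sum(),y+(ys*wt).sum()/wt.sum()])
E
python3 - <<'E'
from h import *
s=cv2.imread("pics/s_lift.png");t=cv2.imread("pics/t_lift.png")
o=get_obs();r=R.from_quat(o["eef_rot"]);z=.006+o["eef_pos"][2]-.1851
print("plate top z",z)
S={k:ref("side",s,((x-400)/2+280,y/2+210)) for k,x,y in(("-+",497,148),("--",519,200),("+-",613,173))}
T={k:ref("top",t,(x/2.5+330,y/2.5+220)) for k,x,y in(("++",192,50),("-+",157,174))}
for n,D in(("side",S),("top",T)):
    for k,p in D.items():
        P=plane(n,p,z);print(n,k,p.round(1),P.round(4),"tool mm",(r.inv().apply(P-o["eef_pos"])*1000).round(1))
print(tri(S["-+"],T["-+"]))
E
```

```text
plate top z 0.1653199303570096
side -+ [328.  283.5] [ 0.4399 -0.1413  0.1653] tool mm [ 43.8  27.6 179.1]
side -- [339.3 309.5] [ 0.4172 -0.1945  0.1653] tool mm [ 43.7 -30.3 179.1]
side +- [386.1 295.8] [ 0.498  -0.2295  0.1653] tool mm [-44.3 -30.5 179.1]
top ++ [406.5 239.2] [ 0.5221 -0.1732  0.1653] tool mm [-44.2  30.8 179.1]
top -+ [392.3 289.3] [ 0.4391 -0.1397  0.1653] tool mm [ 45.2  28.7 179.1]
(array([ 0.43992519, -0.1403011 ,  0.16393086]), np.float64(0.0015200291865712404))
```

carry_out --pt "0 0 0 0 0 -6.8 10" --pt "0 0 0 0 0 -6.8 10" --pt "0 0 0 0 0 -6.8 10" --pt "0 0.3 0 0 0 0 10" --pt "0 0.6 0 0 0 0 10" --pt "0 0.8 0 0 0 0 10" --pt "0 0.8 0 0 0 0 10" --pt "0 0.8 0 0 0 0 10"

```text
time: 12.6
eef_pos: [0.4736, -0.1003, 0.3447]
eef_rot: [0.027, 1.0, 0.0, 0.0]
contact_force: [0.9, 0.6, -3.6]
opening: 0.0292
grip_force: 60.1
```

carry_out --pt "-0.29 0.9 0 0 0 0 10" --pt "-0.29 0.9 0 0 0 0 10" --pt "-0.29 0.9 0 0 0 0 10" --pt "-0.29 0.9 0 0 0 0 10" --pt "-0.29 0.9 0 0 0 0 10" --pt "-0.29 0.9 0 0 0 0 10" --pt "-0.29 0.9 0 0 0 0 10" --pt "-0.29 0.9 0 0 0 0 10"

```text
time: 13.4
eef_pos: [0.5407, 0.0769, 0.3445]
eef_rot: [0.027, 1.0, 0.0, -0.0]
contact_force: [0.2, -0.3, -3.4]
opening: 0.0292
grip_force: 60.1
```

carry_out --pt "0 0.8 0 0 0 0 10" --pt "0 0.6 0 0 0 0 10" --pt "0 0.35 0 0 0 0 10" --pt "0 0.14 0 0 0 0 10" --pt "0 0 0 0 0 0 10" --pt "0 0 0 0 0 0 10" --pt "0 0 0 0 0 0 10" --pt "0 0 0 0 0 0 10"

```text
time: 14.2
eef_pos: [0.5431, 0.1216, 0.3449]
eef_rot: [0.026, 1.0, 0.0, 0.0]
contact_force: [-0.6, 1.0, -3.5]
opening: 0.0291
grip_force: 60.1
```

```bash
python3 - <<'E'
from h import *
go((.5435,.1225,.285),177.1)
E
```

```text
t 14.2 pos [0.5431 0.1216 0.3449] turn [ 0.    0.01 -0.08] shift(after turn) [-0.01  0.04  2.39] shift(now) [-0.01  0.04  2.39] F [-0.6  1.  -3.5] open 0.0291 grip 60.065295696258545
```

Going down gently, then checking.

carry_out --pt "0 0.04 0.2 0 0 0 10" --pt "0 0 0.4 0 0 0 10" --pt "0 0 0.5 0 0 0 10" --pt "0 0 0.5 0 0 0 10" --pt "0 0 0.3 0 0 0 10" --pt "0 0 0.2 0 0 0 10" --pt "0 0 0.2 0 0 0 10" --pt "0 0 0.1 0 0 0 10"

```text
time: 15.0
eef_pos: [0.5431, 0.1234, 0.2844]
eef_rot: [0.025, 1.0, -0.0, -0.0]
contact_force: [-0.0, -0.2, -3.7]
opening: 0.029
grip_force: 60.1
```

carry_out --pt "0 0 0 0 0 0 10" --pt "0 0 0 0 0 0 10" --pt "0 0 0 0 0 0 10" --pt "0 0 0 0 0 0 10" --pt "0 0 0 0 0 0 10" --pt "0 0 0 0 0 0 10" --pt "0 0 0 0 0 0 10" --pt "0 0 0 0 0 0 10"

```text
time: 15.8
eef_pos: [0.5431, 0.1234, 0.2847]
eef_rot: [0.025, 1.0, 0.0, 0.0]
contact_force: [-0.2, 0.2, -3.9]
opening: 0.0288
grip_force: 60.1
```

```bash
python3 - <<'E'
from h import *
s=get_image("side");cv2.imwrite("pics/s_f.png",s);t=get_image("top");cv2.imwrite("pics/t_f.png",t)
go((.5435,.1225,.285),177.1)
print(get_obs()["ft_torque"])
cv2.imwrite("pics/f.png",np.hstack([cv2.resize(t[200:290,170:290],(400,300),interpolation=2),cv2.resize(s[160:250,230:350],(400,300),interpolation=2)]))
L=np.array([[44,29],[44,-29],[-44,-29],[-44,29]])/1000;a=np.radians(-2.9);Q=L@np.array([[np.cos(a),np.sin(a)],[-np.sin(a),np.cos(a)]])+[.5435,.1225]
for n in("side","top"):print(n,proj(n,np.c_[Q,[.106]*4]).round(1).tolist(),[None if (p:=ref(n,s if n=="side" else t,q)) is None else p.round(1).tolist() for q in proj(n,np.c_[Q,[.106]*4])])
E
```

```text
t 15.9 pos [0.5431 0.1234 0.2847] turn [0.   0.   0.01] shift(after turn) [-0.02 -0.04 -0.01] shift(now) [-0.02 -0.04 -0.01] F [ 0.9  0.4 -3.8] open 0.029 grip 60.059523582458496
[ 0.01904665  0.02777754 -0.02098842]
side [[288.1, 182.9], [304.1, 197.4], [271.7, 216.2], [256.0, 200.8]] [[282.4, 185.6], [304.5, 197.4], [271.9, 215.8], [256.3, 201.3]]
top [[221.8, 224.9], [253.5, 223.8], [254.1, 271.7], [221.8, 272.8]] [None, [252.2, 223.3], [254.8, 273.4], None]
```

View pics/f.png

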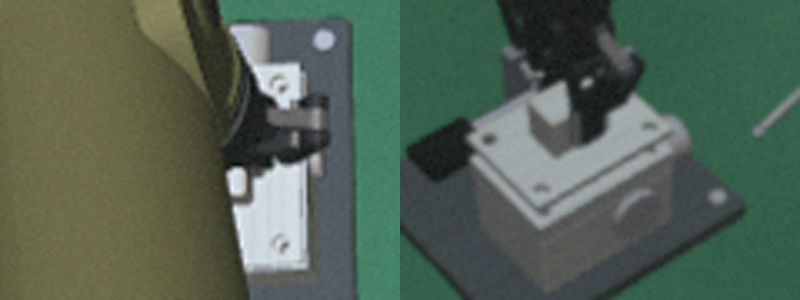

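The plate is level over the housing with a clear gap. The side-view holes at (304.5,197.4), (271.9,215.8) and (256.3,201.3) lie within about 0.5 px of where they should be, and the lever paddle is still down. Handing in.

```bash
python3 -c "
from station import *
print(close_job())"
```

```text
the job is handed in; nothing more can be done
None
```

I latched the lever and handed the job in with the cover plate gripped, level and still, about 15 mm above the housing; its visible holes sit within roughly 1–2 mm of the threaded holes by my camera measurements, but the hand-in did not return a verdict.

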